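# Clamp a sample jar in the cap tester

### The job

Take the one capped jar off the loading tray (the tray that also holds two open jars), set it down gently, upright, between the spring pad and the two rubber posts of the cap tester, and let go of it. Then roll the tester's thumbwheel through its slot with a fingertip until the jaw clamps the jar against the posts and its spring pad is pushed in about half way (4 to 5 mm); never press on the tester with more than 20 N, do not push the jaw itself, and leave the open jars and the loose caps where they are.

Things in the scene. Friction and masses are not known exactly. Their poses are not given: they have to be found in the camera images.
- jar: The sample jar: green plastic, the only one on the loading tray with its cap on (the full tray of capped jars at the side of the bench is not part of the job). Body 44 mm diameter and 50 mm high, ribbed cap 46 mm diameter above it from 50 to 65 mm. Loose, about 90 g, stands upright on the tray floor. Origin at the centre of its underside, z up.
- tester: Cap tester, fixed: steel base 160 (x) x 300 (y) x 20 mm on levelling feet, underside 2 to 14 mm above the bench. Origin at centre of underside, z up. At y -150 to -50 a grey console, top at z 70, the thumbwheel in a slot in it. On the deck (z 20) two rubber posts, 14 mm diameter, 35 mm high, at x -17 and +17, y +67.5. The jaw comes out of the console towards the posts (+y).
- wheel_top (a point): The highest point of the thumbwheel, 80 mm above the tester's underside, fixed to the tester at x 0, y -100 mm, axes as the tester's. The wheel is ribbed black plastic, 60 mm diameter, 12 mm wide, axle along the tester's x; 10 mm of it stands out of a slot 20 (x) x 54 (y) mm in the flat top of the console. Its axle is rigid: it does not give when pressed.
- wheel (a joint): Turn of the thumbwheel in rad, 0 to 3.8, it starts between 0 and 0.6. Rolling its top towards the tester's +y (towards the posts) increases it and closes the jaw 10 mm per rad, that is 1 mm of jaw for 3 mm of fingertip travel. It turns by friction with about 0.05 N m (1.7 N at the rim, up to about 3.5 N when clamping), so a fingertip pressed down with about 4 to 8 N drives it, in several strokes; it stays where it is left.
- jaw: The moving jaw, aluminium block 60 (x) x 18 (y) x 32 mm high, just above the deck, its back towards the console. Driven by the thumbwheel along the tester's +y. Origin in line with the front face of its spring pad (pad out), 1 mm above the deck. With the wheel at 0 the pad face is 22 mm short of a jar that stands against the posts.
- pad_face (a point): Centre of the front face of the spring pad (black rubber plate 50 mm wide, 26 mm high, 5 mm thick, in front of the jaw), 17 mm above the deck; axes as the tester's, it faces +y.
- pad (a joint): How far the spring pad is pushed back into the jaw, in m: 0 free, 0.009 at its stop. The gap behind the free pad is 10 mm and closes as it is pushed in. Spring 0.5 N per mm.
- nest (a point): On the deck, where the centre of the jar's underside lies when the jar stands against both posts; 20 mm above the tester's underside, axes as the tester's (+y from the jaw to the posts). The jar is best set down about 8 mm nearer to the jaw (-y) than this; the closing pad pushes it home.
- tray: The loading tray, aluminium, 260 (x) x 280 (y) mm, rim 22 mm high, walls and floor 4 mm. Fixed. Origin at the centre of its underside.
- open_a: Open jar without a cap on the tray, 44 mm diameter, 52 mm high, origin at the centre of its underside. Leave alone.
- open_b: Another open jar like it on the tray. Leave alone.
- cap_a: Loose cap on the tray, 46 mm diameter, 15 mm high, origin at the centre of its underside. Leave alone.
- cap_b: Loose cap on the tester's deck behind the posts, same size. Leave alone.
Mind the look-alikes: they are no part of the job. What is shaped like the jar but red is not meant.

How it is judged:
On the way, in this order (a step that is already met when the one before it is completed fails the run):
1. the capped jar stands upright on the deck between the pad and the posts, released, the pad not yet pushed in (x of jar in the frame of nest between -0.012 and 0.012 m and y of jar in the frame of nest between -0.022 and 0.006 m and z of jar in the frame of nest between -0.004 and 0.004 m and angle between jar's own z axis and vertical below 0.1 rad and contact force between the fingers and jar below 0.05 N and value of joint pad below 0.0015 m), for 0.2 s.
2. the jaw holds the jar against the posts, the spring pad pushed in 2 to 7 mm (horizontal distance between jar and nest below 0.007 m and z of jar in the frame of nest between -0.004 and 0.004 m and angle between jar's own z axis and vertical below 0.1 rad and value of joint pad between 0.002 and 0.007 m), for 0.2 s.
At the end, for the whole second after the job is handed in: The capped jar stands upright (within 0.1 rad) on the tester's deck within 7 mm of the nest point, clamped with the spring pad pushed in between 2 and 7 mm, everything at rest (all of step 2 and linear speed of jar below 0.01 m/s and linear speed of jaw below 0.002 m/s); the robot touches nothing.
It fails at once if the fingers press on any part of the tester with more than 20 N (contact force between the fingers and tester above 20 N).
It fails at once if the robot pushes the jaw or its pad itself (more than 3 N) (contact force between any of the fingers, the arm and jaw above 3 N).
It fails at once if the jar is dropped into the nest (faster than 0.4 m/s just above the deck) (horizontal distance between jar and nest below 0.03 m and z of jar in the frame of nest below 0.04 m and linear speed of jar above 0.4 m/s).
It fails at once if an open jar or a loose cap is moved by more than 30 mm (distance of any of open_a, open_b, cap_a, cap_b from where it was at the start of the episode above 0.03 m).
It also fails if it takes over 72 s, if anything falls off the work surface, if the arm or the gripper's body presses on something with over 40 N, if the wrist force passes 120 N, or if a joint passes its speed limit or range.

### The arm

A 7-joint arm with a two-finger parallel gripper is mounted at the origin on the work surface. World frame = base frame: x ahead of the robot, y to its left, z up, the work surface at z = 0. Lengths are in m, angles in rad, forces in N, time in s.
With the tool pointing down it reaches from about 0.425 to 0.95 m from the base axis. Payload 16.7 kg.
Tool frame: the origin (TCP) lies at the very end of the fingers, on their centre line; the grasp point (between the pads) lies 19 mm behind it; z points along the fingers, y is the line along which they close (so a half turn about z gives the same grasp; the last joint's range is limited). The gripper opens to 94 mm and grips with 3 to 60 N. Pads are 16 mm wide; open, the fingers measure 119 mm over their backs; the gripper's body (75 mm by 177 mm) begins 78 mm behind the grasp point.
Start: joints at [-1.47, 0.426, 0.074, 1.606, -0.034, 1.111, -0.067], TCP at [0.167, 0.654, 0.205] pointing down, gripper open.
Joint ranges: [-2.85, 2.85], [-0.5, 2.14], [-1.23, 1.37], [0.21, 2.46], [-1.02, 4.16], [0.16, 2.05], [-2.73, 2.73]. Speed limits (rad/s): [1.89, 1.89, 2.39, 2.39, 3.01, 3.01, 3.01].

### API

Orientations are given as a unit quaternion [w, x, y, z].
In Python, from cell import * gives the robot as it stands.
- The arm moves only by the tool jog_arm, never from a script. Its argument "moves" is a list of rows, each a list of 3 entries, a list of its own where there are three numbers: the shift along the tool's x, y, z in m, then the turn about the tool's z in degrees, then the opening, from 0 (shut) to 1 (fully open). In form: [[[dx, dy, dz], turn, gripper], ...]. A call has 1 to 8 rows; each row is the pose to reach, as a shift and turn from the pose commanded when the call began, along the tool's axes at that moment; what a row does not reach only later rows make up. A row lasts 1/12 s, in which the tool goes at most 41.7 mm and 7.16 degrees, less where a joint would pass 70% of its speed; a pose out of reach is approached as far as the arm can. A call with a gripper value outside its range is refused whole. The fingers move at their own pace and stop on an object; "squeeze" is the grip in N (left out, the last holds). Time passes only in rows, so rows that repeat a pose let the fingers close. It gives the time, the measured TCP pose, the force, the opening and the grip force at its end, in the units of the state.
- read_state(): the state, without advancing time (a new reading comes with each control period).
- grab_frame(name): name is "scene" or "top" or "wrist"; returns a dict with "pixels" (384x512x3 uint8, red, green, blue), "depth" (384x512 float32, m along the optical axis (not along the pixel's ray), 0 where there is no reading), "fovy" (degrees; the focal length in pixels is half the picture's height over the tangent of half this angle, whatever the lens; pixels are square), "cx", "cy" (the principal point, pixels), "k1" (the pictures are not rectified: a ray, as slopes to the right and down, at radius r is drawn at 1 + k1 r^2 times it, then the intrinsics apply), "R" (3x3) and "t" (3): a world point X has camera coordinates R X + t. Camera axes: x right, y down, z forward; pixel columns grow to the right and rows downward; lengths in m; the calibration is good to about 2 mm. A picture is of the moment at which its call begins.
- hand_in(): hands the job in; it is judged then, once.
The state is a dict: "clock": time; "joints": joint angles; "joint_velocities": joint speeds; "effort": joint torques, N m; "ee_pos": TCP position; "tool_rot": TCP orientation; "ft_force": force on the tool from outside, world axes, zero at the start; "wrist_torque": the same for the moment, N m; "grip_width": finger opening in m; "finger_force": force on a finger pad.
Only numpy, scipy, OpenCV 4.12 (cv2) and the standard library are available. Lean on these libraries where they do the work, as an engineer would, in place of code of your own. Each camera call takes 0.05 s, during which the arm holds its last target. There are 200 camera calls.

## Working session

There is one attempt and no reset: what is moved stays moved. The work goes in short steps, Python scripts to look and compute and a tool call to move; the robot and the scene stay as the last step left them, time stands still between calls to the robot, and variables do not carry over. Pictures are saved under pics/ and viewed, at most 10 in all, crops included, and the job is handed in when it is done.

Besides the shell and the picture viewer there is one more tool, called after ">>>" as a command line: name --argument value ..., lists and objects as JSON in quotes. jog_arm: Moves the arm, as the interface text tells. Its arguments: {"type":"object","properties":{"moves":{"type":"array","items":{"type":"array"}},"squeeze":{"type":"number"}},"required":["moves"]}

```bash
mkdir -p pics; cat > h.py <<'E'
from cell import *
import numpy as np, cv2
def K(f):
    F=f["pixels"].shape[0]/2/np.tan(np.radians(f["fovy"])/2)
    return np.array([[F,0,f["cx"]],[0,F,f["cy"]],[0,0,1.]]), np.array([f["k1"],0,0,0.])
def ray(f,uv):
    k,d=K(f); p=cv2.undistortPoints(np.array(uv,float).reshape(-1,1,2),k,d)[:,0]
    D=np.c_[p,np.ones(len(p))]@f["R"]; return -f["R"].T@f["t"],D
def onz(f,uv,z):
    o,D=ray(f,uv); return o+D*((z-o[2])/D[:,2])[:,None]
def cloud(f):
    h,w=f["depth"].shape; u,v=np.meshgrid(np.arange(w),np.arange(h))
    o,D=ray(f,np.c_[u.ravel(),v.ravel()]); 
    return (o+D*f["depth"].reshape(-1,1)).reshape(h,w,3)
def proj(f,X):
    k,d=K(f); return cv2.projectPoints(np.array(X,float).reshape(-1,1,3),cv2.Rodrigues(f["R"])[0],f["t"],k,d)[0][:,0]
def save(f,n,crop=None,s=1):
    p=f["pixels"][:,:,::-1]
    if crop: p=p[crop[1]:crop[3],crop[0]:crop[2]]
    cv2.imwrite("pics/"+n,cv2.resize(p,None,fx=s,fy=s,interpolation=cv2.INTER_CUBIC))
E
python3 - <<'E'
from h import *
import pickle
a=grab_frame("top");b=grab_frame("scene")
pickle.dump((a,b),open("f.pkl","wb"))
save(a,"top.png",None,1.5);save(b,"scene.png",None,1.5)
for f in (a,b): print(f["fovy"],f["k1"],-f["R"].T@f["t"])
print(read_state())
E
```

```text
57.248988326006476 6.406172332825735e-05 [ 0.35871559 -0.01979342  0.9169359 ]
47.83454863203475 -0.06291587990477972 [1.12961339 0.62842566 0.976851  ]
{'clock': 0.1, 'joints': array([-1.4705336 ,  0.42664504,  0.07384593,  1.60653521, -0.03410295,
        1.11082674, -0.06708008]), 'joint_velocities': array([-0.00136512, -0.00155452,  0.00172603, -0.00171396,  0.00028605,
        0.00162232,  0.00026034]), 'effort': array([ 8.49560107e-03, -9.37468529e+01,  3.67699184e+00, -4.55041337e+01,
       -4.85832430e-02,  1.68674102e-02,  1.15890193e-04]), 'ee_pos': array([0.16676492, 0.65365992, 0.20486516]), 'tool_rot': array([-3.53644295e-05,  1.24560145e-01,  9.92211891e-01, -5.76627296e-04]), 'ft_force': array([ 0.04229684, -0.5703918 ,  0.75404367]), 'wrist_torque': array([-0.00877667, -0.0082419 , -0.03786059]), 'finger_force': 0.0, 'grip_width': 0.0941863230606208}
```

View pics/top.png

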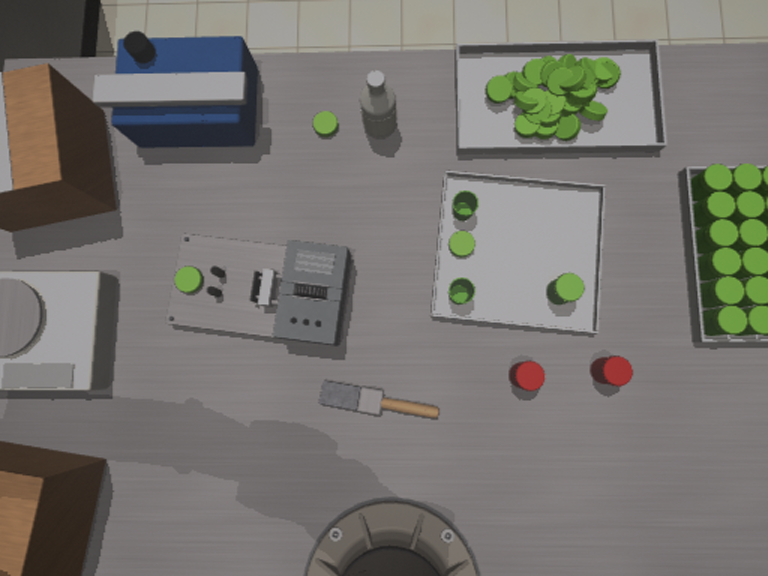

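View pics/scene.png

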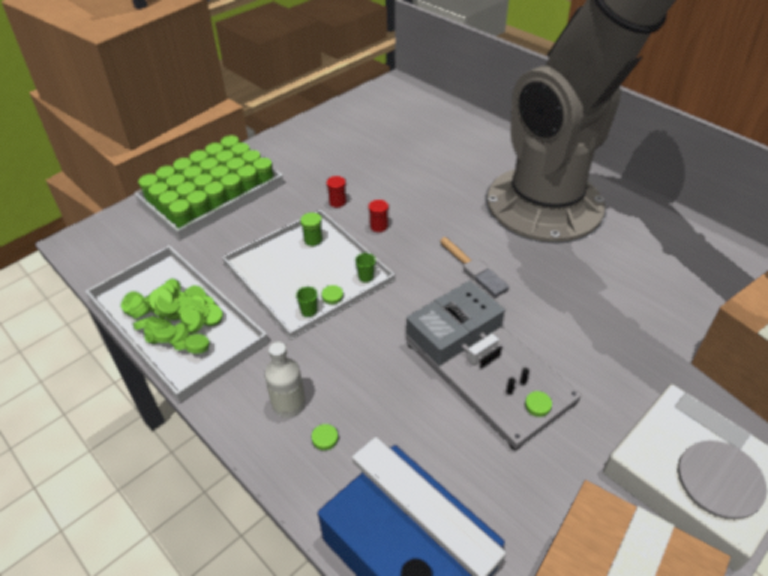

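The top view (shown at 1.5x) has these green candidates on the loading tray:
- (465,205) and (461,291): open jars with dark interiors.
- (461,243): a flat loose cap.
- (568,288): a tall jar with its cap on.

The last one fits the description. The red ones at (528,376) and (612,371) and the rack on the right are look-alikes. The tester's posts are at (217,272) and (215,292), its jaw at (263,288) and its wheel at (310,291).

```bash
python3 - <<'E'
from h import *
import pickle
a,b=pickle.load(open("f.pkl","rb"))
save(a,"jarcrop.png",(280,105,430,230),5)
C=cloud(a); hsv=cv2.cvtColor(a["pixels"],cv2.COLOR_RGB2HSV)
def reg(u0,v0,u1,v1,m): 
    M=np.zeros(m.shape,bool); M[v0:v1,u0:u1]=1; return M&m
g=(hsv[...,0]>35)&(hsv[...,0]<75)&(hsv[...,1]>100)
J=reg(360,175,395,205,g); z=C[...,2]
print("jar z top",np.percentile(z[J],[50,90,98]))
T=J&(z>np.percentile(z[J],90)-.006)
uv=np.argwhere(T)[:,::-1]; (c,r)=cv2.minEnclosingCircle(uv.astype(np.float32))
zt=np.median(z[T]); p=onz(a,[c,[c[0]+r,c[1]]],zt); print("cap",c,r,p,C[T].mean(0))
# tray floor, bench
print("tray floor",np.median(z[140:170,330:350]),"bench",np.median(z[260:280,200:250]))
# console top
R=np.zeros(z.shape,bool); R[150:240,105:240]=1
vals=z[R]; print(np.histogram(vals,bins=np.arange(-.005,.13,.005)))
zc=np.median(z[165:172,200:222]); M=(R&(abs(z-zc)<.006)).astype(np.uint8)
M=cv2.morphologyEx(M,cv2.MORPH_OPEN,np.ones((3,3)))
print("console z",zc,cv2.minAreaRect(C[M>0][:,:2].astype(np.float32)*1000))
# base plate
zd=np.median(z[205:215,150:165]); M2=(R&(abs(z-zd)<.004)).astype(np.uint8);M2=cv2.morphologyEx(M2,cv2.MORPH_OPEN,np.ones((3,3)))
print("deck",zd,cv2.minAreaRect(C[M2>0][:,:2].astype(np.float32)*1000))
M3=M|M2
print("all",cv2.minAreaRect(C[M3>0][:,:2].astype(np.float32)*1000))
v=a["pixels"].max(2)
D=reg(130,170,156,205,(v<50)&(hsv[...,1]<90)); print("dark posts",[ (ct[4:5]if 0 else cv2.minAreaRect(ct)) for ct in cv2.findContours(D.astype(np.uint8),0,2)[0]])
P=D&(z>zd+.02); print("post pts",np.c_[np.argwhere(P)[:,::-1],C[P]*1000].round(0).tolist()[:40])
W=reg(190,185,222,202,(z>zc+.003));print("wheel",W.sum(),C[W].mean(0),C[W].max(0),C[W].min(0))
E
```

```text
jar z top [0.06852711 0.07047032 0.07150052]
cap (379.0714416503906, 191.14285278320312) 9.374683380126953 [[ 0.48381539 -0.28530728  0.06855212]
 [ 0.48370246 -0.30758056  0.06855212]] [ 0.48391376 -0.28567585  0.06854057]
tray floor 0.0038060514641819476 bench 0.002661148987024964
(array([2060, 2752,    8,   12,   15,   20, 1385, 2280,   59,  166,  186,
         89,   82,  163,  156,   40,  950, 1606,   50,   26,    0,    0,
          0,    0,    0,    0]), array([-0.005,  0.   ,  0.005,  0.01 ,  0.015,  0.02 ,  0.025,  0.03 ,
        0.035,  0.04 ,  0.045,  0.05 ,  0.055,  0.06 ,  0.065,  0.07 ,
        0.075,  0.08 ,  0.085,  0.09 ,  0.095,  0.1  ,  0.105,  0.11 ,
        0.115,  0.12 ,  0.125]))
console z 0.0805810122907088 ((477.8985290527344, 130.56500244140625), (100.38282012939453, 160.00294494628906), 82.87137603759766)
deck 0.030694924331590823 ((497.9532775878906, 285.49267578125), (188.38238525390625, 160.20785522460938), 82.64555358886719)
all ((490.747314453125, 229.935546875), (300.470703125, 160.18508911132812), 82.620849609375)
dark posts [((143.5, 195.0), (4.0, 7.0
[... 584 characters left out ...]
 53.0], [145.0, 183.0, 510.0, 292.0, 52.0], [140.0, 193.0, 483.0, 299.0, 64.0], [142.0, 193.0, 482.0, 293.0, 67.0], [143.0, 193.0, 483.0, 291.0, 65.0], [144.0, 193.0, 484.0, 292.0, 56.0], [140.0, 194.0, 480.0, 299.0, 66.0], [141.0, 194.0, 480.0, 297.0, 64.0], [143.0, 194.0, 481.0, 293.0, 61.0], [144.0, 194.0, 482.0, 293.0, 53.0], [140.0, 195.0, 478.0, 299.0, 65.0], [142.0, 195.0, 477.0, 293.0, 67.0], [143.0, 195.0, 478.0, 294.0, 59.0], [144.0, 195.0, 479.0, 293.0, 54.0], [141.0, 196.0, 476.0, 298.0, 60.0], [142.0, 196.0, 476.0, 296.0, 58.0], [143.0, 196.0, 476.0, 294.0, 57.0]]
wheel 88 [0.47343762 0.12462906 0.11656972] [0.49637986 0.16310949 0.9169359 ] [ 0.35871559 -0.01979342  0.08368397]
```

View pics/jarcrop.png

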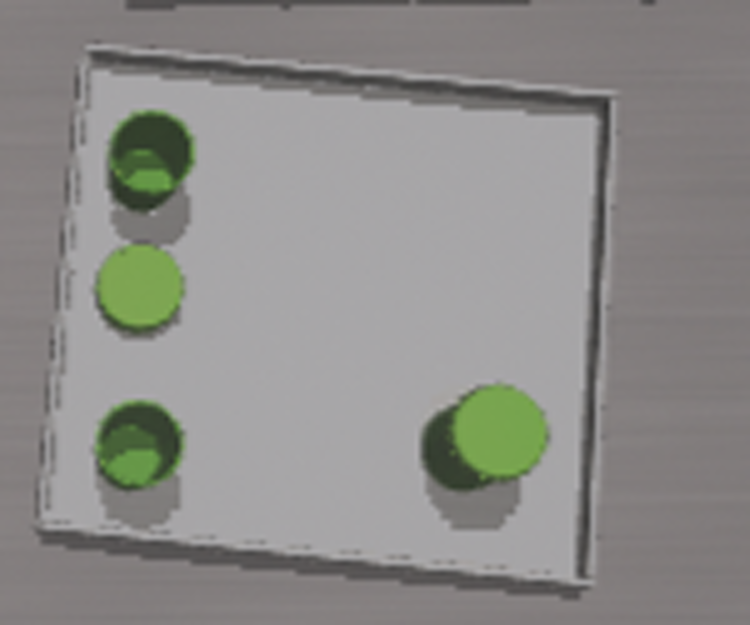

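The crop confirms it: (500,432) is the only tray jar with a closed cap (top z 0.069 = 4 + 65 mm, about 22 mm radius), and the open jars at (150,150) and (140,445) have dark insides. The tester's measured 300x160 footprint and console-minus-deck height of 50 mm also match, so I'm setting out.

>>> jog_arm --moves '[[[-0.03,-0.024,0],7,1],[[-0.06,-0.048,0],14,1],[[-0.09,-0.07,0],21,1],[[-0.12,-0.094,0],28,1],[[-0.15,-0.117,0],35,1],[[-0.18,-0.14,0],42,1],[[-0.21,-0.164,0],49,1],[[-0.24,-0.187,0],56,1]]'

```text
clock: 0.77
ee_pos: [0.3539, 0.4116, 0.2054]
tool_rot: [-0.0, 0.578, 0.816, -0.0]
ft_force: [-0.3, 0.8, -0.2]
grip_width: 0.094
finger_force: 0.0
```

```bash
cat >> h.py <<'E'
from scipy.spatial.transform import Rotation as Ro
def go(x,y,z,yaw):  # shift and turn, tool y axis to heading yaw (deg, mod 180)
    s=read_state(); q=s["tool_rot"]; R=Ro.from_quat([q[1],q[2],q[3],q[0]]).as_matrix()
    d=R.T@(np.array([x,y,z])-s["ee_pos"]); cur=np.degrees(np.arctan2(R[1,1],R[0,1]))
    t=-((yaw-cur+90)%180-90)
    print("d",d.round(4),"turn",round(t,2),"pos",s["ee_pos"].round(4),"zax",R[:,2].round(4),"t",s["clock"],"F",s["ft_force"].round(2),"w",s["grip_width"],"j7",s["joints"][6].round(2))
TY=np.array([.1285,.9917]);TX=np.array([.9917,-.1285]);TO=np.array([.4907,.2299])
def tp(x,y): return TO+TX*x+TY*y
E
python3 - <<'E'
from h import *
import pickle
go(.484,-.2857,.16,-7.4)
a,_=pickle.load(open("f.pkl","rb")); 
print(onz(a,[[288,210],[397,221],[401,124]],.022))
E
```

```text
d [-0.701  -0.1081  0.0454] turn 26.74 pos [0.3539 0.4116 0.2054] zax [-3.e-04 -1.e-04 -1.e+00] t 0.7667 F [-0.26  0.75 -0.18] w 0.09403565196103322 j7 -0.55
[[ 0.44334075 -0.0685352   0.022     ]
 [ 0.41489066 -0.34034486  0.022     ]
 [ 0.66740687 -0.36541728  0.022     ]]
```

>>> jog_arm --moves '[[[-0.04,0.001,0],7,0.67],[[-0.08,0.002,0],14,0.67],[[-0.12,0.003,0],21,0.67],[[-0.16,0.005,0],26.7,0.67],[[-0.2,0.006,0],26.7,0.67],[[-0.24,0.007,0],26.7,0.67],[[-0.28,0.008,0],26.7,0.67],[[-0.32,0.009,0],26.7,0.67]]'

```text
clock: 1.43
ee_pos: [0.4695, 0.1133, 0.2056]
tool_rot: [-0.0, 0.749, 0.663, 0.0]
ft_force: [0.6, 0.0, 0.3]
grip_width: 0.063
finger_force: 0.0
```

```bash
python3 -c "
from h import *
go(.484,-.2857,.16,-7.4)"
```

```text
d [-0.3943  0.063   0.0454] turn 0.4 pos [0.4695 0.1133 0.2056] zax [ 0.e+00  5.e-04 -1.e+00] t 1.4333 F [0.62 0.05 0.26] w 0.06297764053521696 j7 -0.4
```

>>> jog_arm --moves '[[[-0.04,0.007,0],0.4,0.67],[[-0.08,0.014,0],0.4,0.67],[[-0.12,0.021,0],0.4,0.67],[[-0.16,0.027,0],0.4,0.67],[[-0.2,0.033,0],0.4,0.67],[[-0.24,0.039,0],0.4,0.67],[[-0.28,0.045,0],0.4,0.67],[[-0.32,0.051,0],0.4,0.67]]'

```text
clock: 2.1
ee_pos: [0.4806, -0.2104, 0.2055]
tool_rot: [-0.0, 0.751, 0.66, 0.0]
ft_force: [0.8, 0.3, -0.5]
grip_width: 0.063
finger_force: 0.0
```

>>> jog_arm --moves '[[[-0.037,0.006,0],0,0.67],[[-0.072,0.012,0],0,0.67],[[-0.072,0.012,0.02],0,0.67],[[-0.072,0.012,0.035],0,0.67],[[-0.072,0.012,0.045],0,0.67],[[-0.072,0.012,0.045],0,0.67],[[-0.072,0.012,0.045],0,0.67]]'

```text
clock: 2.68
ee_pos: [0.4834, -0.2813, 0.1604]
tool_rot: [-0.0, 0.751, 0.66, -0.0]
ft_force: [-1.3, -0.4, 0.9]
grip_width: 0.0627
finger_force: 0.0
```

```bash
python3 - <<'E'
from h import *
go(.484,-.2857,.02,-7.4)
f=grab_frame("wrist"); save(f,"w1.png",None,1.2); C=cloud(f)
hsv=cv2.cvtColor(f["pixels"],cv2.COLOR_RGB2HSV);g=(hsv[...,0]>35)&(hsv[...,0]<75)&(hsv[...,1]>100)
T=g&(abs(C[...,2]-.069)<.006)
uv=np.argwhere(T)[:,::-1].astype(np.float32); c,r=cv2.minEnclosingCircle(uv); print(c,r,onz(f,[c,[c[0]+r,c[1]]],.069),C[T].mean(0))
E
```

```text
d [-0.0043  0.0013  0.1404] turn 0.0 pos [ 0.4834 -0.2813  0.1604] zax [-1.e-03  1.e-04 -1.e+00] t 2.6833 F [-1.26 -0.37  0.94] w 0.0626899327035955 j7 0.61
(262.4517822265625, 204.29949951171875) 27.54995346069336 [[ 0.48531963 -0.28733099  0.069     ]
 [ 0.5082841  -0.29030583  0.069     ]] [ 0.48533053 -0.28738459  0.06918527]
```

View pics/w1.png

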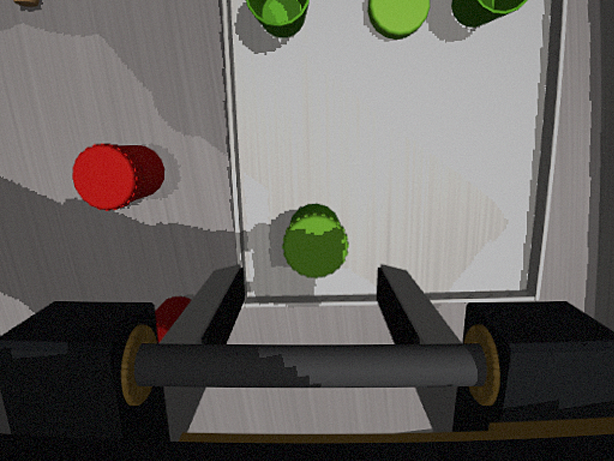

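The wrist view shows the jar at (315,243) between the fingers, with both fingers clear of the tray wall (235,150). It is 5 mm off in x and 2 mm off in y, so I'll correct that and descend.

>>> jog_arm --moves '[[[-0.005,0.002,0.02],0,0.67],[[-0.005,0.002,0.05],0,0.67],[[-0.005,0.002,0.08],0,0.67],[[-0.005,0.002,0.11],0,0.67],[[-0.005,0.002,0.13],0,0.67],[[-0.005,0.002,0.14],0,0.67],[[-0.005,0.002,0.14],0,0.67],[[-0.005,0.002,0.14],0,0.67]]'

```text
clock: 3.4
ee_pos: [0.4855, -0.287, 0.0215]
tool_rot: [0.0, 0.751, 0.66, 0.0]
ft_force: [0.6, 0.2, 0.3]
grip_width: 0.0629
finger_force: 0.0
```

>>> jog_arm --moves '[[[0,0,0],0,0.45],[[0,0,0],0,0.42],[[0,0,0],0,0.4],[[0,0,0],0,0.4],[[0,0,0],0,0.4],[[0,0,0],0,0.4]]' --squeeze 15

```text
clock: 3.9
ee_pos: [0.4858, -0.2871, 0.0215]
tool_rot: [0.001, 0.751, 0.66, 0.001]
ft_force: [0.4, 0.9, 10.1]
grip_width: 0.0454
finger_force: 15.0
```

>>> jog_arm --moves '[[[0,0,-0.005],0,0.38],[[0,0,-0.015],0,0.38],[[0,0,-0.03],0,0.38],[[0,0,-0.05],0,0.38],[[0,0,-0.08],0,0.38],[[0,0,-0.09],0,0.38],[[0,0,-0.09],0,0.38],[[0,0,-0.09],0,0.38]]'

```text
clock: 4.57
ee_pos: [0.4853, -0.2865, 0.1109]
tool_rot: [0.0, 0.751, 0.66, 0.001]
ft_force: [0.4, 0.5, -1.4]
grip_width: 0.0453
finger_force: 15.0
```

```bash
python3 - <<'E'
from h import *
go(*tp(0,36),.14,-7.4)
f=grab_frame("wrist"); save(f,"w2.png",None,1.2); C=cloud(f)
hsv=cv2.cvtColor(f["pixels"],cv2.COLOR_RGB2HSV);g=(hsv[...,0]>35)&(hsv[...,0]<75)&(hsv[...,1]>100)
s=read_state();p=s["ee_pos"];T=g&(np.hypot(C[...,0]-p[0],C[...,1]-p[1])<.03)
zz=np.percentile(C[T][:,2],95);T&=abs(C[...,2]-zz)<.004;print("captop",zz,zz-p[2],C[T].mean(0)-p, C[T].min(0)-p,C[T].max(0)-p)
E
```

```text
d [ 3.65125e+01 -6.44000e-02 -1.88000e-02] turn 0.01 pos [ 0.4853 -0.2865  0.1109] zax [ 1.3e-03  1.0e-04 -1.0e+00] t 4.5667 F [ 0.4   0.51 -1.35] w 0.04525240561682982 j7 0.68
captop 0.2216256779799306 0.11145740506933603 [0.00081498 0.01857934 0.11128378] [-0.0235547   0.00246341  0.10751157] [0.02585552 0.02903489 0.11541936]
```

View pics/w2.png

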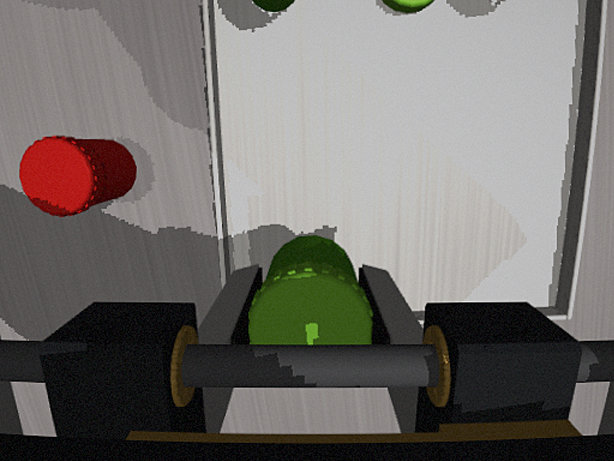

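The jar is upright in the grip, with its cap at (310,310). Next I'll work out its height in the hand and the transfer.

```bash
python3 - <<'E'
from h import *
go(*tp(0,.036),.15,-7.4)
f=grab_frame("wrist"); C=cloud(f)
hsv=cv2.cvtColor(f["pixels"],cv2.COLOR_RGB2HSV);g=(hsv[...,0]>35)&(hsv[...,0]<75)&(hsv[...,1]>100)
p=read_state()["ee_pos"];P=C[g&(np.hypot(C[...,0]-p[0],C[...,1]-p[1])<.03)]-p
h,e=np.histogram(P[:,2],np.arange(-.03,.13,.004));print([(round(b,3),n) for b,n in zip(e,h) if n])
T=P[(P[:,2]>.042)&(P[:,2]<.056)];print(np.median(T[:,2]),T.mean(0),T.min(0),T.max(0))
E
```

```text
d [ 0.5487 -0.0605 -0.0396] turn 0.01 pos [ 0.4848 -0.2863  0.1102] zax [-1.e-04  4.e-04 -1.e+00] t 4.6167 F [-0.12  0.78 -0.86] w 0.04571857043918483 j7 0.68
[(np.float64(-0.018), np.int64(22)), (np.float64(-0.014), np.int64(73)), (np.float64(-0.01), np.int64(102)), (np.float64(-0.006), np.int64(104)), (np.float64(-0.002), np.int64(114)), (np.float64(0.002), np.int64(115)), (np.float64(0.006), np.int64(128)), (np.float64(0.01), np.int64(149)), (np.float64(0.014), np.int64(144)), (np.float64(0.018), np.int64(154)), (np.float64(0.022), np.int64(159)), (np.float64(0.026), np.int64(117)), (np.float64(0.03), np.int64(24)), (np.float64(0.034), np.int64(157)), (np.float64(0.038), np.int64(260)), (np.float64(0.042), np.int64(478)), (np.float64(0.046), np.int64(5048)), (np.float64(0.05), np.int64(14)), (np.float64(0.054), np.int64(12)), (np.float64(0.058), np.int64(19)), (np.float64(0.062), np.int64(11)), (np.float64(0.066), np.int64(11)), (np.float64(0.07), np.int64(2)), (np.float64(0.098), np.int64(2)), (np.float64(0.102), np.int64(49)), (np.float64(0.106), np.int64(50)), (np.float64(0.11), np.int64(95)), (np.float64(0.114), np.int64(29)), (np.float64(0.118), np.int64(14))]
0.048144736049413064 [0.00052446 0.00676477 0.04786537] [-0.02406107 -0.0095472   0.04202255] [0.02429034 0.02194872 0.05589235]
```

>>> jog_arm --moves '[[[0.015,-0.002,-0.03],0,0.38],[[0.05,-0.006,-0.04],0,0.38],[[0.09,-0.01,-0.04],0,0.38],[[0.13,-0.014,-0.04],0,0.38],[[0.17,-0.019,-0.04],0,0.38],[[0.21,-0.023,-0.04],0,0.38],[[0.25,-0.027,-0.04],0,0.38],[[0.28,-0.031,-0.04],0,0.38]]'

```text
clock: 5.33
ee_pos: [0.4895, -0.0019, 0.1496]
tool_rot: [-0.0, 0.751, 0.661, -0.001]
ft_force: [1.4, -0.4, -1.4]
grip_width: 0.0452
finger_force: 15.0
```

>>> jog_arm --moves '[[[0.035,-0.004,0],0,0.38],[[0.075,-0.008,0],0,0.38],[[0.115,-0.013,0],0,0.38],[[0.155,-0.017,0],0,0.38],[[0.195,-0.021,0],0,0.38],[[0.235,-0.026,0],0,0.38],[[0.26,-0.029,0],0,0.38],[[0.269,-0.03,0],0,0.38]]'

```text
clock: 6.0
ee_pos: [0.494, 0.2699, 0.149]
tool_rot: [-0.0, 0.75, 0.662, -0.001]
ft_force: [0.6, 1.1, -1.0]
grip_width: 0.0453
finger_force: 15.0
```

```bash
python3 - <<'E'
from h import *
go(*tp(0,.036),.048,-7.4)
f=grab_frame("wrist"); save(f,"w3.png",None,1.2); C=cloud(f)
s=read_state();print(C[...,2][5:60:10,200:400:40])
M=(abs(C[...,2]-.031)<.004)&(np.hypot(*(C[...,:2]-TO).transpose(2,0,1))<.25)
P=C[M][:,:2];print(len(P)); print((P-TO)@TX.max() if 0 else (((P-TO)@TX).min(),((P-TO)@TX).max(),((P-TO)@TY).max()))
E
```

```text
d [-0.004  0.002  0.101] turn 0.27 pos [0.494  0.2699 0.149 ] zax [-0.0014 -0.001  -1.    ] t 6.0 F [ 0.62  1.12 -1.04] w 0.04527968012258456 j7 -0.45
[[-7.12636036e-04  9.31519098e-04  8.82535544e-04  1.04995509e-03
  -6.19301494e-04]
 [ 1.19521209e-03  5.36155493e-05  1.79303821e-03  2.21520320e-04
   4.57421664e-04]
 [ 3.17240712e-04 -4.04448858e-04  3.86973466e-04  1.01408348e-03
   7.32820788e-04]
 [ 4.17796210e-04  1.66904500e-03  2.14778713e-04 -1.23415085e-03
   5.17846647e-04]
 [ 7.46664385e-04  1.74398232e-03  1.35795759e-03  2.49714618e-04
  -1.27706526e-03]
 [ 9.75866020e-04  5.79945410e-04  8.37461340e-04  7.19340591e-04
   6.83600460e-04]]
23997
(np.float64(-0.07962233541639262), np.float64(0.08098699605998025), np.float64(0.14801701016737343))
```

View pics/w3.png

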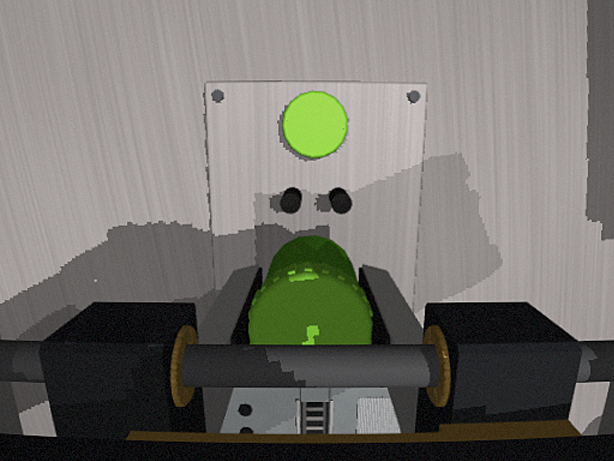

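The jar (310,300) is lined up with the posts at (290,200) and (341,200), and the wrist deck edges agree with the top view to 1-2 mm. Lowering it now.

>>> jog_arm --moves '[[[-0.005,0.002,0.01],0.3,0.38],[[-0.005,0.002,0.03],0.3,0.38],[[-0.005,0.002,0.05],0.3,0.38],[[-0.005,0.002,0.07],0.3,0.38],[[-0.005,0.002,0.082],0.3,0.38],[[-0.005,0.002,0.09],0.3,0.38],[[-0.005,0.002,0.095],0.3,0.38],[[-0.005,0.002,0.096],0.3,0.38]]'

```text
clock: 6.72
ee_pos: [0.4966, 0.2593, 0.054]
tool_rot: [0.0, 0.753, 0.658, -0.0]
ft_force: [-0.6, 0.2, -0.9]
grip_width: 0.0455
finger_force: 15.0
```

>>> jog_arm --moves '[[[0,0,0.001],0,0.38],[[0,0,0.001],0,0.38],[[0,0,0.002],0,0.38],[[0,0,0.002],0,0.38]]'

```text
clock: 7.05
ee_pos: [0.4968, 0.2605, 0.0529]
tool_rot: [-0.0, 0.753, 0.658, 0.0]
ft_force: [0.4, -0.1, -1.2]
grip_width: 0.0454
finger_force: 15.0
```

>>> jog_arm --moves '[[[0,0,0.001],0,0.38],[[0,0,0.001],0,0.38],[[0,0,0.001],0,0.38]]'

```text
clock: 7.3
ee_pos: [0.4966, 0.2603, 0.0515]
tool_rot: [0.0, 0.753, 0.658, 0.0]
ft_force: [0.1, -0.3, -0.7]
grip_width: 0.0452
finger_force: 15.0
```

>>> jog_arm --moves '[[[0.002,-0.001,0],0,0.38],[[0.0045,-0.0015,0.001],0,0.38],[[0.0045,-0.0015,0.002],0,0.38],[[0.0045,-0.0015,0.002],0,0.38]]'

```text
clock: 7.63
ee_pos: [0.4956, 0.2652, 0.0492]
tool_rot: [-0.0, 0.753, 0.658, -0.0]
ft_force: [1.0, 0.5, -1.1]
grip_width: 0.0453
finger_force: 15.0
```

>>> jog_arm --moves '[[[0,0,0.001],0,0.38],[[0,0,0.001],0,0.38],[[0,0,0.001],0,0.38]]'

```text
clock: 7.88
ee_pos: [0.4957, 0.2648, 0.0484]
tool_rot: [0.0, 0.753, 0.658, -0.0]
ft_force: [-0.3, -0.2, -0.7]
grip_width: 0.0451
finger_force: 15.0
```

>>> jog_arm --moves '[[[0,0,0.001],0,0.38],[[0,0,0.001],0,0.38],[[0,0,0.001],0,0.38]]'

```text
clock: 8.13
ee_pos: [0.496, 0.265, 0.0477]
tool_rot: [0.0, 0.753, 0.658, 0.0]
ft_force: [0.1, -1.1, 4.2]
grip_width: 0.0453
finger_force: 15.0
```

Contact: 4.2 N at z 0.0477, as predicted. I'll open slowly and rise.

>>> jog_arm --moves '[[[0,0,0],0,0.52],[[0,0,0],0,0.55],[[0,0,0],0,0.6],[[0,0,0],0,0.75],[[0,0,0],0,0.75],[[0,0,0],0,0.75]]'

```text
clock: 8.63
ee_pos: [0.4957, 0.2649, 0.0474]
tool_rot: [0.0, 0.753, 0.658, -0.0]
ft_force: [-0.6, -0.5, 1.0]
grip_width: 0.0694
finger_force: 0.0
```

>>> jog_arm --moves '[[[0,0,-0.01],0,0.75],[[0,0,-0.03],0,0.75],[[0,0,-0.06],0,0.75],[[0,0,-0.09],0,0.75],[[0,0,-0.12],0,0.75],[[0,0,-0.12],0,0.3],[[0,0,-0.12],0,0.1],[[0,0,-0.12],0,0]]'

```text
clock: 9.3
ee_pos: [0.4954, 0.265, 0.1674]
tool_rot: [-0.0, 0.753, 0.658, 0.0]
ft_force: [0.4, 0.5, -0.3]
grip_width: 0.0542
finger_force: 0.0
```

```bash
python3 - <<'E'
from h import *
import pickle
go(*tp(0,-.1),.13,-7.4)
a=grab_frame("top"); save(a,"t2.png",(90,140,260,250),4.5);pickle.dump(a,open("t2.pkl","wb"))
f=grab_frame("wrist");C=cloud(f)
hsv=cv2.cvtColor(f["pixels"],cv2.COLOR_RGB2HSV);g=(hsv[...,0]>35)&(hsv[...,0]<75)&(hsv[...,1]>100)
T=g&(abs(C[...,2]-.0957)<.006);print(T.sum(),C[T].mean(0)); P=C[T][:,:2]-TO;print("jar in tester",np.c_[P@TX,P@TY].min(0),np.c_[P@TX,P@TY].max(0))
E
```

```text
d [-0.1354  0.0006  0.0374] turn -0.3 pos [0.4954 0.265  0.1674] zax [-3.e-04  3.e-04 -1.e+00] t 9.3 F [ 0.43  0.47 -0.28] w 0.05422021925617265 j7 -0.47
2628 [0.49532262 0.26387989 0.09533897]
jar in tester [-0.02316735 -0.10689695] [0.02332272 0.05657294]
```

View pics/t2.png

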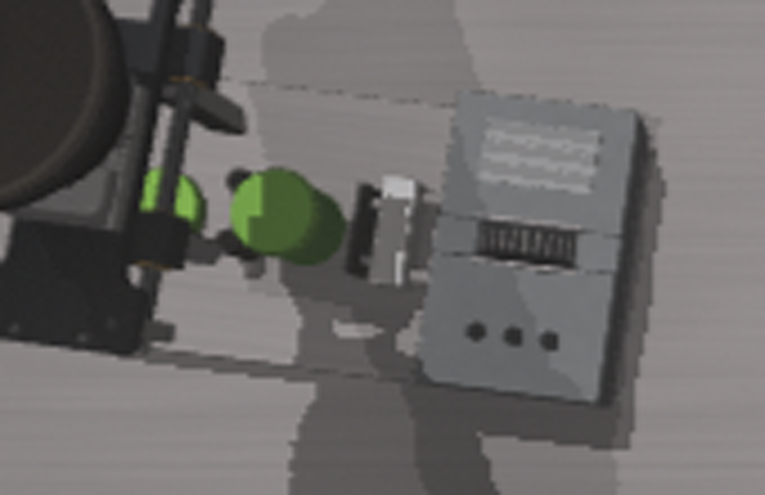

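The jar stands upright at (275,212), released, in front of the posts and clear of the pad at (362,230). The wheel is at (527,243). Next I'll move over the wheel with the fingers shut, starting 12 mm behind its top.

>>> jog_arm --moves '[[[-0.03,0,0],-0.3,0],[[-0.06,0,0],-0.3,0],[[-0.09,0,0],-0.3,0],[[-0.12,0,0.01],-0.3,0],[[-0.14,0,0.03],-0.3,0],[[-0.147,0,0.05],-0.3,0],[[-0.147,0,0.06],-0.3,0],[[-0.147,0,0.064],-0.3,0]]'

```text
clock: 10.07
ee_pos: [0.475, 0.1188, 0.1017]
tool_rot: [-0.0, 0.752, 0.66, -0.002]
ft_force: [0.5, 0.9, -0.1]
grip_width: 0.0006
finger_force: 0.0
```

>>> jog_arm --moves '[[[0,0,0.002],0,0],[[0,0,0.004],0,0],[[0,0,0.006],0,0],[[0,0,0.006],0,0]]'

```text
clock: 10.4
ee_pos: [0.4762, 0.1199, 0.0976]
tool_rot: [0.0, 0.751, 0.66, 0.0]
ft_force: [-1.3, -0.7, -0.6]
grip_width: 0.0006
finger_force: 0.0
```

```bash
python3 - <<'E'
from h import *
go(*tp(0,-.112),.0907,-7.4)
a=grab_frame("top");C=cloud(a)
P=C.reshape(-1,3);q=P[:,:2]-TO;x,y=q@TX,q@TY;z=P[:,2]
m=(abs(x)<.022)&(y>-.045)&(y<.02)&(z>.045)&(z<.075);h,e=np.histogram(y[m],np.arange(-.046,.022,.002));print([(round(b*1000),n) for b,n in zip(e,h)])
E
```

```text
d [-0.0011  0.0002  0.0069] turn 0.03 pos [0.4762 0.1199 0.0976] zax [ 3.e-04  1.e-04 -1.e+00] t 10.4 F [-1.32 -0.67 -0.64] w 0.0005783862654075629 j7 -0.18
[(-46, np.int64(0)), (-44, np.int64(0)), (-42, np.int64(0)), (-40, np.int64(0)), (-38, np.int64(0)), (-36, np.int64(0)), (-34, np.int64(0)), (-32, np.int64(0)), (-30, np.int64(0)), (-28, np.int64(0)), (-26, np.int64(0)), (-24, np.int64(0)), (-22, np.int64(0)), (-20, np.int64(0)), (-18, np.int64(0)), (-16, np.int64(0)), (-14, np.int64(0)), (-12, np.int64(0)), (-10, np.int64(0)), (-8, np.int64(0)), (-6, np.int64(0)), (-4, np.int64(0)), (-2, np.int64(0)), (0, np.int64(0)), (2, np.int64(0)), (4, np.int64(0)), (6, np.int64(0)), (8, np.int64(0)), (10, np.int64(0)), (12, np.int64(0)), (14, np.int64(0)), (16, np.int64(0)), (18, np.int64(0))]
```

>>> jog_arm --moves '[[[0,0,0.002],0,0],[[0,0,0.004],0,0],[[0,0,0.005],0,0],[[0,0,0.005],0,0]]'

```text
clock: 10.78
ee_pos: [0.4759, 0.1193, 0.0923]
tool_rot: [-0.0, 0.751, 0.66, -0.0]
ft_force: [-0.6, -0.4, 0.4]
grip_width: 0.0002
finger_force: 0.0
```

>>> jog_arm --moves '[[[0,0,0.001],0,0],[[0,0,0.001],0,0],[[0,0,0.001],0,0]]'

```text
clock: 11.03
ee_pos: [0.476, 0.1192, 0.0915]
tool_rot: [0.0, 0.751, 0.66, -0.0]
ft_force: [-0.1, 0.9, 1.0]
grip_width: 0.0002
finger_force: 0.0
```

```bash
cat >> h.py <<'E'
def side(name="scene",png=None):
    a=grab_frame(name);C=cloud(a);P=C.reshape(-1,3);q=P[:,:2]-TO;x,y=q@TX,q@TY;z=P[:,2]
    hsv=cv2.cvtColor(a["pixels"],cv2.COLOR_RGB2HSV).reshape(-1,3);v=hsv[:,2]
    # jaw block top: z 63 mm above bench
    m=(abs(x)<.032)&(y>-.05)&(y<.03)&(z>.056)&(z<.069)
    if m.sum(): print("jaw top n",m.sum(),"y pct",np.percentile(y[m],[2,50,98]).round(4))
    g=(hsv[:,0]>35)&(hsv[:,0]<75)&(hsv[:,1]>100)&(abs(z-.0957)<.004)&(y>0)&(y<.1)&(abs(x)<.05)
    if g.sum(): print("cap x",x[g].min().round(4),x[g].max().round(4),"y",y[g].min().round(4),y[g].max().round(4))
    if png:
        u=proj(a,[[*tp(0,.01),.06]])[0].astype(int); save(a,png,(max(u[0]-80,0),max(u[1]-60,0),u[0]+80,u[1]+60),5)
E
python3 -c "
from h import *
side('scene','s1.png')"
```

```text
jaw top n 213 y pct [-0.0497 -0.0203  0.0032]
cap x -0.0207 0.0248 y 0.0156 0.0585
```

View pics/s1.png

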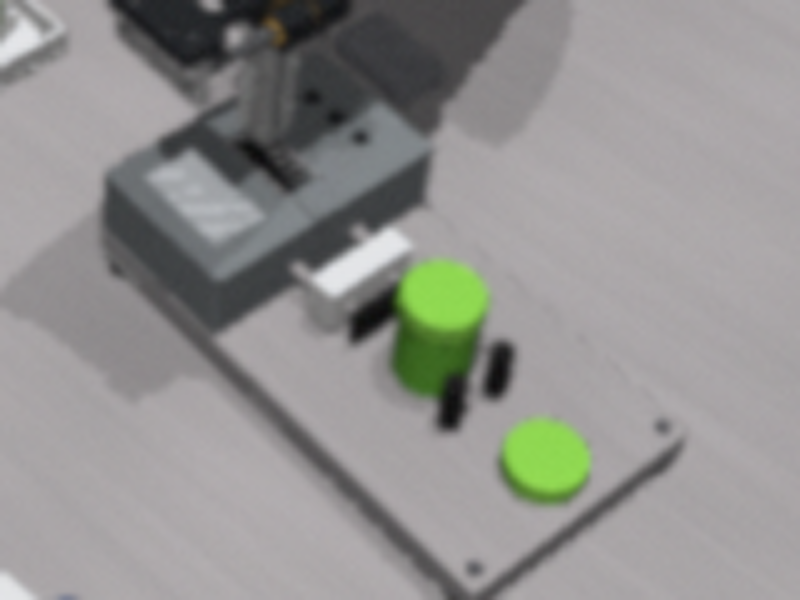

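The scene view shows the fingertip over the wheel at (270,140), with the jaw at (360,275), pad at (375,310) and jar at (440,330). Pressing down in half-millimetre steps.

>>> jog_arm --moves '[[[0,0,0.0005],0,0],[[0,0,0.001],0,0],[[0,0,0.001],0,0]]'

```text
clock: 11.33
ee_pos: [0.476, 0.1193, 0.0904]
tool_rot: [0.0, 0.751, 0.66, -0.0]
ft_force: [0.0, 0.2, 0.7]
grip_width: 0.0006
finger_force: 0.4
```

>>> jog_arm --moves '[[[0,0,0.0005],0,0],[[0,0,0.0005],0,0],[[0,0,0.0005],0,0]]'

```text
clock: 11.58
ee_pos: [0.4761, 0.1193, 0.0902]
tool_rot: [-0.0, 0.751, 0.66, 0.0]
ft_force: [-1.3, 0.2, 6.1]
grip_width: 0.0003
finger_force: 3.2
```

>>> jog_arm --moves '[[[0.001,0,0],0,0],[[0.003,0,-0.0001],0,0],[[0.005,0,-0.0002],0,0],[[0.007,0,-0.0002],0,0]]'

```text
clock: 11.92
ee_pos: [0.477, 0.1261, 0.0903]
tool_rot: [-0.0, 0.751, 0.66, -0.0]
ft_force: [-1.5, -1.5, 6.9]
grip_width: 0.0002
finger_force: 3.1
```

>>> jog_arm --moves '[[[0.002,0,0],0,0],[[0.004,0,0],0,0],[[0.006,0,0],0,0]]'

```text
clock: 12.17
ee_pos: [0.4777, 0.132, 0.0903]
tool_rot: [-0.0, 0.751, 0.66, -0.0]
ft_force: [-1.6, -1.4, 6.1]
grip_width: 0.0005
finger_force: 3.2
```

>>> jog_arm --moves '[[[0.002,0,0],0,0],[[0.004,0,0],0,0],[[0.006,0,0],0,0]]'

```text
clock: 12.42
ee_pos: [0.4785, 0.138, 0.0903]
tool_rot: [0.0, 0.751, 0.66, -0.0]
ft_force: [-0.6, -1.6, 3.7]
grip_width: 0.0004
finger_force: 1.8
```

```bash
cat >> h.py <<'E'
def jaw():
    a=grab_frame("scene");H=cv2.cvtColor(a["pixels"],cv2.COLOR_RGB2HSV)
    B=((H[...,2]>190)&(H[...,1]<40)).astype(np.uint8)
    v,u=np.nonzero(B);P=onz(a,np.c_[u,v],.0637)[:,:2]-TO;x,y=P@TX,P@TY
    m=(abs(x)<.032)&(y>-.045)&(y<.03);print("jaw top n",m.sum(),"x",x[m].min().round(4),x[m].max().round(4),"y",np.percentile(y[m],[2,50,98]).round(4))
    g=(H[...,0]>35)&(H[...,0]<75)&(H[...,1]>100)&(H[...,2]>170)
    v,u=np.nonzero(g);P=onz(a,np.c_[u,v],.0957)[:,:2]-TO;x,y=P@TX,P@TY
    m=(abs(x)<.035)&(y>.0)&(y<.075);print("cap n",m.sum(),"ctr",np.median(x[m]).round(4),np.median(y[m]).round(4))
E
python3 -c "
from h import *
jaw();go(*tp(0,-.112),.0907,-7.4)"
```

```text
jaw top n 109 x -0.0311 0.0275 y [-0.0254 -0.0169 -0.0087]
cap n 182 ctr 0.0017 0.0376
d [-0.0197  0.0003 -0.0005] turn -0.01 pos [0.4785 0.1384 0.0902] zax [-0. -0. -1.] t 12.4667 F [-0.6   0.72  3.66] w 0.0004980471729359278 j7 -0.2
```

The fingertip drives the wheel: the drag is about 1.5 N, and the jaw top now reads -26 to -9 mm. I'll lift, go back and stroke again.

>>> jog_arm --moves '[[[0,0,-0.004],0,0],[[-0.01,0,-0.005],0,0],[[-0.02,0,-0.005],0,0],[[-0.02,0,-0.003],0,0],[[-0.02,0,-0.001],0,0],[[-0.02,0,0],0,0],[[-0.02,0,0.0003],0,0],[[-0.02,0,0.0003],0,0]]'

```text
clock: 13.13
ee_pos: [0.476, 0.1181, 0.0899]
tool_rot: [-0.0, 0.751, 0.66, -0.0]
ft_force: [-2.7, -1.7, 10.0]
grip_width: 0.0004
finger_force: 5.0
```

>>> jog_arm --moves '[[[0.002,0,0],0,0],[[0.004,0,0],0,0],[[0.007,0,0],0,0],[[0.01,0,0],0,0],[[0.013,0,0],0,0],[[0.016,0,0],0,0],[[0.019,0,0],0,0],[[0.02,0,0],0,0]]'

```text
clock: 13.8
ee_pos: [0.4786, 0.1387, 0.09]
tool_rot: [-0.0, 0.751, 0.66, 0.0]
ft_force: [-2.5, -0.7, 8.1]
grip_width: 0.0005
finger_force: 4.4
```

```bash
python3 -c "
from h import *
jaw()"
```

```text
jaw top n 110 x -0.0308 0.0278 y [-0.0184 -0.0098 -0.0013]
cap n 179 ctr 0.0018 0.0384
```

>>> jog_arm --moves '[[[0,0,-0.004],0,0],[[-0.01,0,-0.005],0,0],[[-0.02,0,-0.005],0,0],[[-0.02,0,-0.003],0,0],[[-0.02,0,-0.001],0,0],[[-0.02,0,-0.0003],0,0],[[-0.02,0,0],0,0],[[-0.02,0,0],0,0]]'

```text
clock: 14.52
ee_pos: [0.4759, 0.1181, 0.0899]
tool_rot: [-0.0, 0.751, 0.66, -0.0]
ft_force: [-2.0, -3.6, 9.5]
grip_width: 0.0004
finger_force: 5.0
```

>>> jog_arm --moves '[[[0.002,0,0],0,0],[[0.004,0,0],0,0],[[0.007,0,0],0,0],[[0.01,0,0],0,0],[[0.013,0,0],0,0],[[0.016,0,0],0,0],[[0.019,0,0],0,0],[[0.02,0,0],0,0]]'

```text
clock: 15.18
ee_pos: [0.4786, 0.1388, 0.09]
tool_rot: [-0.0, 0.751, 0.66, 0.0]
ft_force: [-1.5, -0.9, 8.8]
grip_width: 0.0004
finger_force: 4.4
```

```bash
python3 -c "
from h import *
jaw()"
```

```text
jaw top n 109 x -0.0305 0.0282 y [-0.011  -0.003   0.0053]
cap n 180 ctr 0.0025 0.0447
```

The jar is now being pushed (cap 38.4 to 44.7 mm), with a cap-to-jaw distance of 47.7 mm and the pad nearly free. I'll make another stroke and watch that distance.

>>> jog_arm --moves '[[[0,0,-0.004],0,0],[[-0.01,0,-0.005],0,0],[[-0.02,0,-0.005],0,0],[[-0.02,0,-0.003],0,0],[[-0.02,0,-0.001],0,0],[[-0.02,0,-0.0003],0,0],[[-0.02,0,0],0,0],[[-0.02,0,0],0,0]]'

```text
clock: 15.9
ee_pos: [0.4759, 0.1181, 0.0899]
tool_rot: [-0.0, 0.751, 0.66, -0.0]
ft_force: [-2.1, -2.7, 10.0]
grip_width: 0.0005
finger_force: 5.0
```

>>> jog_arm --moves '[[[0.002,0,0],0,0],[[0.004,0,0],0,0],[[0.006,0,0],0,0],[[0.008,0,0],0,0],[[0.01,0,0],0,0],[[0.012,0,0],0,0],[[0.013,0,0],0,0],[[0.013,0,0],0,0]]'

```text
clock: 16.57
ee_pos: [0.4777, 0.1316, 0.0901]
tool_rot: [-0.0, 0.751, 0.66, 0.0]
ft_force: [-4.9, -1.0, 15.0]
grip_width: 0.0004
finger_force: 7.6
```

```bash
python3 -c "
from h import *
jaw()"
```

```text
jaw top n 101 x -0.0302 0.0284 y [-0.0065  0.0011  0.0102]
cap n 182 ctr 0.0019 0.0462
```

>>> jog_arm --moves '[[[0.001,0,-0.0003],0,0],[[0.002,0,-0.0003],0,0],[[0.004,0,-0.0003],0,0],[[0.005,0,-0.0003],0,0],[[0.006,0,-0.0002],0,0],[[0.006,0,-0.0002],0,0]]'

```text
clock: 17.12
ee_pos: [0.4784, 0.1374, 0.0901]
tool_rot: [-0.0, 0.751, 0.66, -0.0]
ft_force: [-2.0, -1.3, 9.4]
grip_width: 0.0002
finger_force: 4.5
```

```bash
python3 -c "
from h import *
jaw()"
```

```text
jaw top n 94 x -0.0299 0.0285 y [-0.0045  0.0027  0.0119]
cap n 180 ctr 0.0022 0.0462
```

The pad is pushed in about 4.2-5 mm by both travel and image. Lifting clear and checking.

>>> jog_arm --moves '[[[0,0,-0.003],0,0],[[0,0,-0.02],0,0],[[0,0,-0.05],0,0],[[-0.02,0,-0.09],0,0],[[-0.06,0,-0.13],0,0],[[-0.1,0,-0.15],0,0],[[-0.14,0,-0.15],0,0],[[-0.14,0,-0.15],0,0]]'

```text
clock: 17.83
ee_pos: [0.4601, -0.0059, 0.2416]
tool_rot: [-0.0, 0.752, 0.659, 0.001]
ft_force: [0.7, -0.4, -0.2]
grip_width: 0.0002
finger_force: 0.0
```

>>> jog_arm --moves '[[[-0.04,0,0],0,0],[[-0.08,0,0],0,0],[[-0.11,0,0],0,0],[[-0.11,0,0],0,0],[[-0.11,0,0],0,0]]'

```text
clock: 18.25
ee_pos: [0.4458, -0.1119, 0.24]
tool_rot: [-0.0, 0.752, 0.659, 0.0]
ft_force: [0.3, 0.7, -0.6]
grip_width: 0.0005
finger_force: 0.0
```

```bash
python3 - <<'E'
from h import *
jaw()
a=grab_frame("top"); save(a,"t3.png",(100,150,240,240),5.5);C=cloud(a)
P=C.reshape(-1,3);q=P[:,:2]-TO;x,y=q@TX,q@TY;z=P[:,2]
H=cv2.cvtColor(a["pixels"],cv2.COLOR_RGB2HSV).reshape(-1,3)
g=(H[:,0]>35)&(H[:,0]<75)&(H[:,1]>100)&(abs(z-.0957)<.004)&(y>0)&(y<.1)&(abs(x)<.04)
print("cap",x[g].min(),x[g].max(),y[g].min(),y[g].max(),np.median(z[g]))
m=(abs(x)<.027)&(y>-.02)&(y<.03)&(z>.052)&(z<.069);br=H[:,2]>110
print("jaw y",np.percentile(y[m&br],[3,97]),"pad y",np.percentile(y[m&(H[:,2]<50)],[3,50,97]) if (m&(H[:,2]<50)).any() else None)
print(read_state()["joint_velocities"].round(3))
E
```

```text
jaw top n 89 x -0.0299 0.0284 y [-0.004   0.0028  0.0113]
cap n 176 ctr 0.0019 0.0455
cap -0.02281402040147359 0.021156310016423062 0.020719939137708566 0.0647872405698987 0.0952185281327187
jaw y [-0.01716488  0.01327693] pad y [0.01734126 0.01754645 0.01911886]
[-0.012  0.003 -0.01   0.     0.001  0.002  0.002]
```

View pics/t3.png

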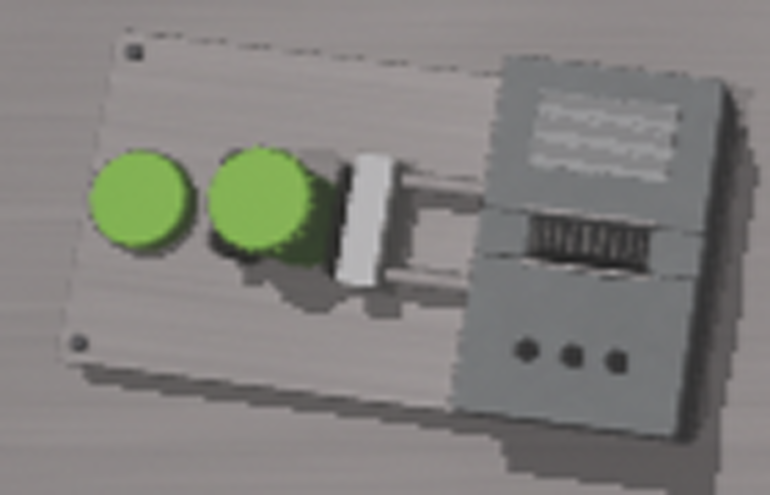

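The jar is upright against the posts at (261,198), with the pad and jaw closed on it at (367,218). One last numeric check of the gap, then I'll hand in if it fits.

```bash
python3 - <<'E'
from h import *
a=grab_frame("top");H=cv2.cvtColor(a["pixels"],cv2.COLOR_RGB2HSV)
v,u=np.nonzero((H[...,2]>150)&(H[...,1]<50));P=onz(a,np.c_[u,v],.0637)[:,:2]-TO;x,y=P@TX,P@TY
m=(abs(x)<.034)&(y>-.03)&(y<.03);c=(y[m].min()+y[m].max())/2
print(m.sum(),y[m].min(),y[m].max(),np.median(y[m]))
for jy in (.0428,.044): print("pad in mm",1000*(np.median(y[m])+.024-(jy-.022)))
d=1000*(np.median(y[m])+.024-.0214)
if 3<d<6.2: print(hand_in())
E
```

```text
223 -0.029732835255378773 0.0147219313228703 0.0021818179188339763
pad in mm 5.3818179188339785
pad in mm 4.181817918833978
the job is handed in; nothing more can be done
None
```

I set the capped jar upright in the tester, released it and rolled the thumbwheel until the jaw clamped it against the posts. The spring pad is pushed in about 4 to 5 mm by my camera measurements, and I've handed the job in; no verdict came back.

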